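# Stow the mitre saw's stop blocks in their pinned case

## Task

Put the mitre saw's stop blocks away: set the sanding block that lies on the case's lid down flat on the bench, draw the lock pin out of the hasp and park it lying in the two notches on the right-hand end of the case, grip to the front, and only then lift the lid until it rests back on its stop. Then lay every stop block that is on the bench into the case, one to a slot, brass knob up and steel tab towards the hinge, and leave the case standing open with the pin parked. Do not disturb the tape measure and the hole saw.

Things in the scene. Friction and masses are not known exactly. Their poses are not given: they have to be found in the camera images.
- stop_case: shallow wooden case fixed to the bench, 180 (x) x 256 (y) x 60 mm high when shut; origin: centre of its underside on the bench, x from the front (robot side) to the hinge at the back, y to its left end. Base walls 8 mm thick, only 20 mm high (the lid is a cover 40 mm deep); floor 8 mm. Dividers 14 mm wide, 8 mm over the floor, part it into four slots 48 mm wide, 164 mm long, running along x
- hasp (a point): middle of the hasp on the case's front face, case axes, 44 mm above the bench: bores of 14 mm in line along y in two fixed steel lugs (8 mm thick, 27 mm either side in y) and in the lid's tongue between them
- saw_knob (a point): middle of the black front knob of the mitre saw, fixed, 66 mm (x) x 50 mm (y), its top 92 mm above the bench; the saw's arm and head rise above and behind it. The locked pin's grip is about 80 mm in front of it and 50 mm to its left: take the pin by the upper part of its grip so that a wide hand passes over the knob, and keep the wrist drawn in when crossing in front of the saw
- slot_1 (a point): where a stowed stop block's origin belongs in the rightmost (-y) slot, on the floor, 20 mm in front of the case's middle: with the block's x along the case's x its tab is towards the hinge, with 7 mm free at each end. Axes as the case's
- slot_2 (a point): the same for the second slot from the right
- slot_3 (a point): the same for the third slot from the right
- slot_4 (a point): the same for the leftmost (+y) slot
- pin_rest (a point): where the pin's origin (middle of its grip) lies when parked, shank along the case's +x; case axes, 33.5 mm above the bench. The shank lies in two U-shaped steel brackets on the right-hand (-y) end, 56 and 103 mm along x from here: notches 20 mm wide, open at the top, 22 mm deep, bottom 28 mm above the bench. 14 mm forward or 25 mm back along x is still right
- lid (a joint): lid hinge angle: 0 shut, 1.66 resting back on its stop (leaning 5 degrees past upright, where it stays by its weight). The lid weighs 0.35 kg, swings freely and falls shut if let go below about 1.4; the pin holds it shut while in the hasp
- lid_hinge (a point): middle of the hinge line, at the back top edge of the base, 20 mm above the bench; the line runs along the case's y
- lid_bar (a point): middle of the lid's round steel grab bar, 12 mm thick, 90 mm long along the case's y, 34 mm clear in front of the lid's front face, 40 mm above the bench when shut; 215 mm from the hinge line. At the stop it is about 235 mm above the bench. Its axes turn with the lid
- lock_pin: lock pin 152 mm long: dark wooden grip 42 x 20 x 20 mm with the origin at its middle, x axis along the round steel shank (11 mm thick, from 20 to 131 mm along x). It starts in the hasp with its shank along the case's +y and the grip out to the right of the case; 80 g, centre of mass about 63 mm along x. It comes free when drawn 100 mm towards the case's -y
- sanding_block: black rubber sanding block 50 x 100 x 30 mm (x, y, z), origin at the centre of its underside, 0.11 kg; lies loose on the lid, 60 mm above the bench
- spare_patch (a point): a point on the bench top to the far right, the middle of a free patch of at least 80 (x) x 120 mm (y), one good place for the sanding block
- stop_1: light wooden stop block 110 x 34 x 34 mm with a flat steel tab 22 mm wide and 6 mm thick standing out 40 mm from one end (150 mm over all) and a brass knob 15 mm across and 6 mm high on top, 0.16 kg; origin at the centre of the wooden part's underside, x towards the tab, z up. Two or three of these alike lie on the bench to the right
- stop_2: stop block alike; may be absent
- stop_3: stop block alike; may be absent
- stop_1_tab (a point): middle of the tab of stop_1, 75 mm along its x from its origin
- stop_2_tab (a point): middle of the tab of stop_2, 75 mm along its x from its origin
- stop_3_tab (a point): middle of the tab of stop_3, 75 mm along its x from its origin
- tape_measure: tape measure 72 x 93 x 35 mm lying near the hole saw, to be left alone; origin at the centre of its underside
- hole_saw: hole saw 41 mm across, 76 mm high, standing right of the saw, to be left alone; origin at the centre of its underside

How it is judged:
On the way, in this order (a step that is already met when the one before it is completed fails the run):
1. with the lid still shut, the sanding block lies flat on the bench and the lock pin lies in both side notches, grip to the front (height (world z) of sanding_block between -0.005 and 0.005 m and angle between sanding_block's own z axis and vertical below 0.1 rad and x of lock_pin in the frame of pin_rest between -0.014 and 0.025 m and y of lock_pin in the frame of pin_rest between -0.01 and 0.01 m and z of lock_pin in the frame of pin_rest between -0.005 and 0.005 m and angle between the x axis of lock_pin and the x axis of stop_case, either way round below 0.2 rad and value of joint lid below 0.15 rad), for 0.2 s.
2. the lid rests back on its stop (value of joint lid above 1.62 rad), for 0.3 s.
At the end, for the whole second after the job is handed in: lid on its stop (over 1.62 rad); pin in both notches (10 mm sideways, 5 mm high, 0.2 rad); sanding block flat on the bench; every stop block present on a slot's floor (12 mm, height 5 mm, 0.2 rad), knob up, tab to the hinge, at rest (value of joint lid above 1.62 rad and x of lock_pin in the frame of pin_rest between -0.014 and 0.025 m and y of lock_pin in the frame of pin_rest between -0.01 and 0.01 m and z of lock_pin in the frame of pin_rest between -0.005 and 0.005 m and angle between the x axis of each of lock_pin, stop_1, stop_2, stop_3 and the x axis of stop_case, either way round below 0.2 rad and height (world z) of sanding_block between -0.005 and 0.005 m and angle between each of sanding_block, stop_1, stop_2, stop_3's own z axis and vertical below 0.1 rad and (y of stop_1 in the frame of slot_1 between -0.012 and 0.012 m or y of stop_1 in the frame of slot_2 between -0.012 and 0.012 m or y of stop_1 in the frame of slot_3 between -0.012 and 0.012 m or y of stop_1 in the frame of slot_4 between -0.012 and 0.012 m) and x of stop_1 in the frame of slot_1 between -0.012 and 0.012 m and z of stop_1 in the frame of slot_1 between -0.004 and 0.005 m and x of each of stop_1_tab, stop_2_tab, stop_3_tab in the frame of slot_1 above 0.05 m and linear speed of each of stop_1, stop_2, stop_3, lock_pin below 0.02 m/s and (y of stop_2 in the frame of slot_1 between -0.012 and 0.012 m or y of stop_2 in the frame of slot_2 between -0.012 and 0.012 m or y of stop_2 in the frame of slot_3 between -0.012 and 0.012 m or y of stop_2 in the frame of slot_4 between -0.012 and 0.012 m) and x of stop_2 in the frame of slot_1 between -0.012 and 0.012 m and z of stop_2 in the frame of slot_1 between -0.004 and 0.005 m and (y of stop_3 in the frame of slot_1 between -0.012 and 0.012 m or y of stop_3 in the frame of slot_2 between -0.012 and 0.012 m or y of stop_3 in the frame of slot_3 between -0.012 and 0.012 m or y of stop_3 in the frame of slot_4 between -0.012 and 0.012 m) and x of stop_3 in the frame of slot_1 between -0.012 and 0.012 m and z of stop_3 in the frame of slot_1 between -0.004 and 0.005 m); the robot touches nothing.
It fails at once if the tape measure is shifted by more than 30 mm (distance of tape_measure from where it was at the start of the episode above 0.03 m).
It fails at once if the hole saw is shifted by more than 30 mm (distance of hole_saw from where it was at the start of the episode above 0.03 m).
Of stop_1, stop_2, stop_3 only 2 to 3 are there at a start; the rules pass over those that are not, and their reading is None.
At some moment in a run one of stop_1, stop_2, stop_3 may be knocked a few centimetres aside while the robot is not near it.
Once in a run the grip may slacken for a moment while it holds something.
It also fails if it takes over 210 s, if anything falls off the work surface, if the arm or the gripper's body presses on something with over 40 N, if the wrist force passes 120 N, or if a joint passes its speed limit or range.

## Robot

A 7-joint arm with a two-finger parallel gripper is mounted at the origin on a cart in front of the work surface, level with it; the furniture and walls round the work are solid. World frame = base frame: x ahead of the robot, y to its left, z up, the work surface at z = 0. Lengths are in m, angles in rad, forces in N, time in s.
With the tool pointing down it reaches from about 0.4 to 0.875 m from the base axis. Payload 6.5 kg.
Tool frame: the origin (TCP) lies midway between the tips of the shut fingers; the grasp point (between the pads) lies 19 mm behind it; z points along the fingers, y is the line along which they close (so a half turn about z gives the same grasp; the last joint's range is limited). The gripper opens to 85 mm and grips with 20 to 120 N. Pads are 22 mm wide; open, the fingers measure 114 mm over their backs; the gripper's body (76 mm by 85 mm) begins 54 mm behind the grasp point. The pads swing forward as they close: fully open they stand 13 mm farther back than shut.
Start: joints at [1.052, 0.536, -0.004, 1.538, 0.003, 1.067, -0.071], TCP at [0.284, -0.584, 0.203] pointing down, gripper open.
Joint ranges: [-2.7, 2.7], [-0.37, 2.16], [-1.27, 1.26], [0.24, 2.4], [-1.31, 4.45], [0.19, 1.91], [-2.76, 2.76]. Speed limits (rad/s): [2.39, 2.39, 3.14, 3.14, 3.14, 3.14, 3.14].

## Interface

Orientations are given as a rotation vector (axis times angle).
In Python, from bench import manip gives the robot as it stands. The module is installed in compiled form; this text tells all that it offers. Calls block until the motion is done:
- manip.move_ptp(position, orientation): joint-space move of the TCP to a pose.
- manip.move_l(position, rate=0.15, attitude=None, f_stop=None): straight line of the TCP; attitude=None keeps the orientation; rate is the mean speed in m/s. With f_stop (N) it stops when the force on the tool has changed by that much, and returns True; else False.
- manip.move_j(angles): joint-space move.
- manip.set_gripper(opening, grasp_force=None): finger opening in m; grasp_force is the grip in N (None keeps the last); returns when the fingers have stopped.
- manip.sleep(seconds).
- manip.ik(position, orientation): joint angles nearest the present ones, or None.
- manip.get_image(name): name is "side" or "top"; returns a dict with "pixels" (400x640x3 uint8, red, green, blue), "K" (3x3 intrinsics, pixels), "dist" ([k1, k2, p1, p2, k3] as OpenCV has them; the pictures are not rectified), "view" (4x4, takes a point from world to camera coordinates). Camera axes: x right, y up, looking along -z (the intrinsics and any distortion apply to the point x, -y, -z); pixel columns grow to the right and rows downward; lengths in m; the calibration is good to about 2 mm. A picture is of the moment at which its call begins. There is no depth.
A pose or a line that the arm cannot do raises manip.IKError and nothing moves.
- manip.hand_in(): hands the job in; it is judged then, once.
Trained networks look in the newest picture that a camera, given by its name, has taken for a name from the list of things; names that differ only in an ending like _2 or _b are one class to them, and where a whole thing is asked for, a point or a joint stands for the part that bears it (a point fixed in the world has none). Each returns a list of dicts, best first, with "p" (0 to 1); they miss things now and then, are a little off and sometimes report something else, mostly with a low value. They report only what shows in the picture. A call takes as long as a camera call.
- manip.boxes_of(camera, name): "point" ([column, row] in pixels, amid what is visible of it).
Readings, each from a call of its own:
- manip.get_t(): time.
- manip.get_q(): joint angles.
- manip.get_joint_velocities(): joint speeds.
- manip.get_joint_torque(): joint torques, N m.
- manip.get_tool_pos(): TCP position.
- manip.get_tool_rot(): TCP orientation.
- manip.get_wrist_force(): force on the tool from outside, world axes, zero at the start.
- manip.get_ft_torque(): the same for the moment, N m.
- manip.get_opening(): finger opening in m.
- manip.get_gripper_force(): force on a finger pad.
Only numpy, scipy, OpenCV 4.12 (cv2) and the standard library are available. Lean on these libraries where they do the work, as an engineer would, in place of code of your own. Each camera call takes 0.05 s, during which the arm holds its last target. There are 200 camera calls.

## Working session

There is one attempt and no reset: what is moved stays moved. The work goes in short steps, each a Python script; the robot and the scene stay as the last script left them, time stands still between calls to the robot, and variables do not carry over. Pictures are saved under pics/ and viewed, at most 14 in all, crops included, and the job is handed in when it is done.

```bash
mkdir -p pics
cat > h.py <<'E'
import numpy as np, cv2
from scipy.spatial.transform import Rotation as R
from bench import manip as m
def shot(c,fn=None):
    im=m.get_image(c)
    if fn: cv2.imwrite('pics/'+fn,im['pixels'][:,:,::-1])
    return im
def ray(im,px):
    K=np.array(im['K']);d=np.array(im['dist'],float);V=np.array(im['view'])
    u=cv2.undistortPoints(np.array([[px]],float),K,d)[0,0]
    r=V[:3,:3].T@np.array([u[0],-u[1],-1.]); o=-V[:3,:3].T@V[:3,3]
    return o,r/np.linalg.norm(r)
def atz(im,px,z):
    o,r=ray(im,px); return o+r*(z-o[2])/r[2]
def tri(rs):
    A=0;b=0
    for o,r in rs:
        P=np.eye(3)-np.outer(r,r);A=A+P;b=b+P@o
    x=np.linalg.solve(A,b); return x,[np.linalg.norm((np.eye(3)-np.outer(r,r))@(x-o)) for o,r in rs]
def proj(im,X):
    V=np.array(im['view']);p=(V[:3,:3]@np.array(X,float).reshape(-1,3).T).T+V[:3,3]
    p=p*[1,-1,-1]
    return cv2.projectPoints(p,np.zeros(3),np.zeros(3),np.array(im['K']),np.array(im['dist'],float))[0][:,0]
E
cat > a.py <<'E'
from h import *
np.set_printoptions(precision=4,suppress=True)
for c in ('side','top'):
    im=shot(c,c+'0.png');V=im['view'];print(c,-V[:3,:3].T@V[:3,3],-V[2,:3],im['K'][0],im['dist'])
    for n in ['stop_case','hasp','saw_knob','lid_bar','lock_pin','sanding_block','stop_1','stop_1_tab','tape_measure','hole_saw']:
        print(n,[(np.round(d['point']),round(d['p'],2),atz(im,d['point'],0.03)[:2]) for d in m.boxes_of(c,n)][:5])
E
python3 a.py
```

```text
side [ 0.4578 -1.1084  0.5389] [ 0.0482  0.9182 -0.3932] [400.9185   0.     325.7025] [-0.0087  0.      0.      0.      0.    ]
stop_case [(array([314., 190.]), 0.56, array([0.4858, 0.1916]))]
hasp [(array([317., 188.]), 0.63, array([0.4957, 0.2074]))]Traceback (most recent call last):
  File "a.py", line 6, in <module>
    print(n,[(np.round(d['point']),round(d['p'],2),atz(im,d['point'],0.03)[:2]) for d in m.boxes_of(c,n)][:5])
                                                                                         ~~~~~~~~~~^^^^^
ValueError: it knows: hasp, hole_saw, lid, lid_bar, lid_hinge, lock_pin, pin_rest, sanding_block, slot, stop, stop_1_tab, stop_2_tab, stop_3_tab, stop_case, tape_measure
```

```bash
sed -i "s/'saw_knob',//; s/'stop_1',/'stop',/;s/'lid_bar'/'lid','pin_rest','lid_bar'/" a.py; python3 a.py
```

```text
side [ 0.4578 -1.1084  0.5389] [ 0.0482  0.9182 -0.3932] [400.9185   0.     325.7025] [-0.0087  0.      0.      0.      0.    ]
stop_case [(array([314., 189.]), 0.79, array([0.4863, 0.1973]))]
hasp [(array([316., 191.]), 0.79, array([0.492 , 0.1789]))]
lid [(array([316., 188.]), 0.83, array([0.4945, 0.2046])), (array([384., 250.]), 0.39, array([ 0.6514, -0.2352]))]
pin_rest [(array([316., 189.]), 0.81, array([0.4934, 0.2027]))]
lid_bar [(array([316., 190.]), 0.87, array([0.4931, 0.1931]))]
lock_pin []
sanding_block [(array([330., 176.]), 0.66, array([0.5513, 0.3275]))]
stop [(array([294., 284.]), 0.89, array([ 0.4276, -0.369 ])), (array([293., 243.]), 0.87, array([ 0.4206, -0.1867])), (array([315., 189.]), 0.29, array([0.4891, 0.2   ]))]
stop_1_tab []
tape_measure [(array([385., 249.]), 0.72, array([ 0.6553, -0.2299]))]
hole_saw [(array([364., 229.]), 0.79, array([ 0.6174, -0.1177]))]
top [ 0.3563 -0.0077  1.2001] [ 0.1438 -0.0042 -0.9896] [477.4927   0.     323.3108] [-0.1055  0.      0.      0.      0.    ]
stop_case [(array([241., 200.]), 0.91, array([0.5309, 0.1924]))]
hasp [(arr
[... 425 characters left out ...]
., 242.]), 0.78, array([0.4297, 0.0573])), (array([239., 204.]), 0.25, array([0.5196, 0.1955]))]
sanding_block [(array([241., 188.]), 0.93, array([0.5604, 0.1931])), (array([240., 200.]), 0.3, array([0.5304, 0.1936]))]
stop [(array([378., 250.]), 0.72, array([ 0.4113, -0.1477])), (array([456., 239.]), 0.59, array([ 0.4413, -0.3426])), (array([236., 202.]), 0.41, array([0.526 , 0.2042]))]
stop_1_tab [(array([236., 202.]), 0.66, array([0.5257, 0.2047]))]
tape_measure [(array([398., 156.]), 0.77, array([ 0.6499, -0.1994])), (array([236., 200.]), 0.48, array([0.5305, 0.2046]))]
hole_saw [(array([368., 168.]), 0.52, array([ 0.6177, -0.1227])), (array([236., 203.]), 0.42, array([0.5225, 0.2033]))]
```

View pics/side0.png

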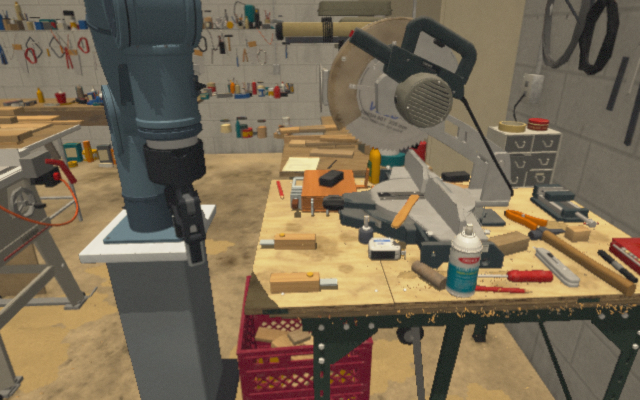

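```bash
ls pics
```

```text
side0.png
top0.png
```

View pics/top0.png

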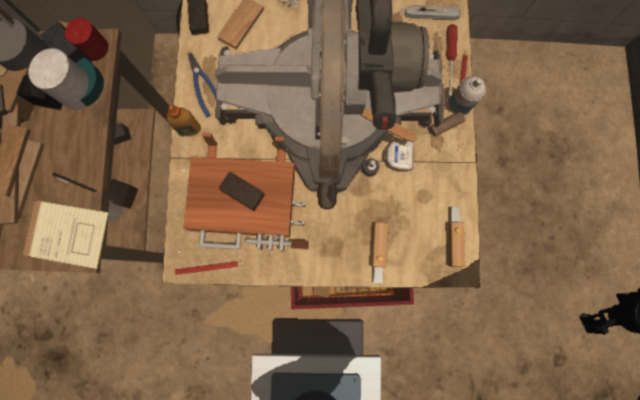

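The side view shows the stops at (294,284) and (293,243). The top view shows the shut case (186–295, 157–235), the pin grip at (299,243), the stops at (379,250) with its tab to the front and (456,238) with its tab to the back, and the saw knob at (327,197). I'll enlarge the details next.

Run:
```python
import cv2
a=cv2.imread('pics/top0.png')
cv2.imwrite('pics/t1.png',cv2.resize(a[150:285,175:345],None,fx=4.4,fy=4.4,interpolation=cv2.INTER_CUBIC))
cv2.imwrite('pics/t2.png',cv2.resize(a[190:290,355:485],None,fx=5,fy=5,interpolation=cv2.INTER_CUBIC))
b=cv2.imread('pics/side0.png')
cv2.imwrite('pics/s1.png',cv2.resize(b[160:300,250:410],None,fx=4,fy=4,interpolation=cv2.INTER_CUBIC))
```

```text
(no output)
```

View pics/t1.png

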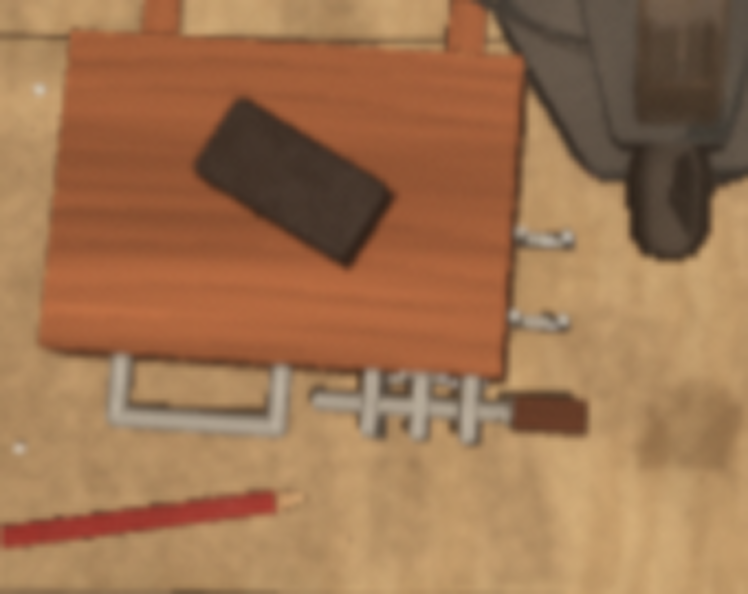

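View pics/t2.png

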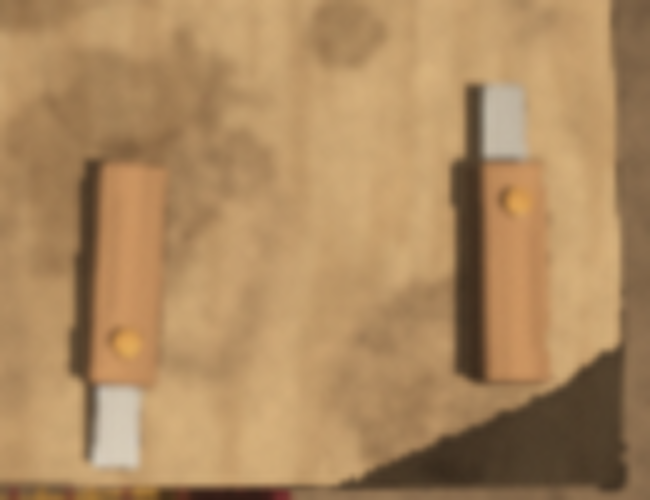

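View pics/s1.png

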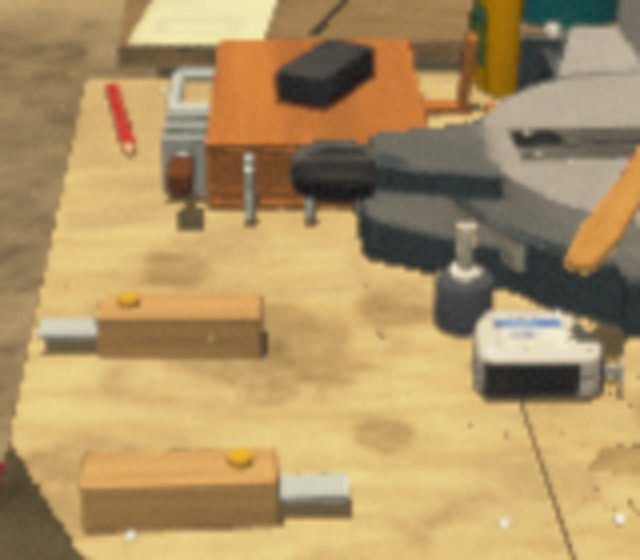

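Top crop: the case is turned slightly, its lid corners are clear, and the brackets are at (545,240) and (540,322). The pin grip is at (550,413). The sanding block is turned about 35° and centred near (295,180). Stop A has its tab to the front and stop B has its tab to the hinge; both lie knob up. Next I fit the poses by least squares over both views.

```bash
cat > fit.py <<'E'
from h import *
from scipy.optimize import least_squares
np.set_printoptions(precision=4,suppress=True)
I={'top':shot('top'),'side':shot('side')}
cr={'t1':('top',4.4,175,150),'t2':('top',5,355,190),'s1':('side',4,250,160)}
def px(c,p): k,s,u,v=cr[c]; return k,(np.array(p)+.5)/s-.5+[u,v]
def fit(name,obs,x0):
    o=[(np.array(X,float),)+px(c,p) for X,c,p in obs]
    def f(s):
        q=R.from_euler('z',s[3]).as_matrix(); r=[]
        for X,k,p in o: r+=list(proj(I[k],q@X+s[:3])[0]-p)
        return r
    s=least_squares(f,x0,loss='soft_l1'); print(name,s.x,'res',np.round(np.array(s.fun),1)); return s.x
C=fit('case',[((.09,.128,.06),'t1',(72,30)),((.09,-.128,.06),'t1',(525,57)),((-.09,-.128,.06),'t1',(502,382)),((-.09,.128,.06),'t1',(38,350)),
 ((-.09,-.128,.06),'s1',(208,142)),((.09,-.128,.06),'s1',(425,130)),((.09,.128,.06),'s1',(408,41)),((-.09,.128,.06),'s1',(218,42))],[.53,.19,0,0])
P=fit('pin(gripcentre,yaw of shank-x)',[((0.021,0,.01),'t1',(512,410)),((-.021,0,0.01),'t1',(587,416)),((.131,0,0),'t1',(310,397)),((-.021,0,0),'s1',(180,176))],[.43,.05,.044,1.5])
fit('sand',[((.025,-.05,.03),'t1',(393,193)),((-.025,-.05,.03),'t1',(347,265)),((.025,.05,.03),'t1',(242,97)),((-.025,.05,.03),'t1',(195,165)),
 ((-.025,-.05,0),'s1',(320,106)),((-.025,-.05,.03),'s1',(322,80)),((.025,-.05,.03),'s1',(374,45)),((-.025,.05,.03),'s1',(278,68))],[.55,.19,.06,-.5])
fit('stopA',[((.055,.017,.034),'t2',(90,384)) if 0 else ((.055,-.017,.034),'t2',(91,384)),((.055,.017,.034),'t2',(154,385)),((-.055,-.017,.034),'t2',(101,163)),((-.055,.017,.034),'t2',(165,166)),
 ((.055,.017,.034),'s1',(97,309)),((-.055,.017,.034),'s1',(263,309)),((-.055,.017,0),'s1',(263,357)),((.055,.017,0),'s1',(98,357)),((.055,-.017,.034),'s1',(103,294)),((-.055,-.017,.034),'s1',(261,295))],[.41,-.15,0,3.1])
fit('stopB',[((.055,.017,.034),'t2',(482,160)),((.055,-.017,.034),'t2',(543,161)),((-.055,.017,.034),'t2',(484,382)),((-.055,-.017,.034),'t2',(548,381)),
 ((.055,-.017,.034),'s1',(277,472)),((-.055,-.017,.034),'s1',(83,480)),((-.055,-.017,0),'s1',(86,531)),((.055,-.017,0),'s1',(277,525)),((.055,.017,.034),'s1',(275,451)),((-.055,.017,.034),'s1',(85,455))],[.44,-.34,0,0])
fit('knob saw top',[((0,0,0),'t1',(670,215)),((0,0,-.01),'s1',(330,160))],[.5,0,.09,0])
c=lambda X:R.from_euler('z',C[3]).apply(X)+C[:3]
print('bar',c([.09-np.sqrt(.215**2-.02**2),0,.04]),'brackets tops px',proj(I['top'],[c([-.03,-.14,.05])]))
for p in ((545,240),(540,322),(523,238),(574,241),(518,319),(570,324)): 
  W=atz(I['top'],px('t1',p)[1],.05); print('bracket',R.from_euler('z',-C[3]).apply(W-C[:3]))
for p in ((115,415),(275,425),(200,422)): 
  W=atz(I['top'],px('t1',p)[1],.046); print('bar',R.from_euler('z',-C[3]).apply(W-C[:3]))
for p in ((372,400),(420,405),(469,408)): 
  W=atz(I['top'],px('t1',p)[1],.055); print('lug',R.from_euler('z',-C[3]).apply(W-C[:3]))
print('pin in case',R.from_euler('z',-C[3]).apply(P[:3]-C[:3]),P[3]-C[3])
E
python3 fit.py
```

```text
case [ 0.5364  0.1924  0.0011 -0.0475] res [-0.3  0.2  0.2  0.2  0.1 -0.1 -0.2  0.2 -0.9  0.1  1.7  2.8  0.6 -0.6
  0.1 -0.7]
pin(gripcentre,yaw of shank-x) [0.4235 0.0431 0.0527 1.5148] res [-0.4  0.1  0.1  0.   0.3 -0.   0.1 -0. ]
sand [ 0.5478  0.1829  0.0534 -0.515 ] res [  0.8  -2.3   0.3  -0.6  -0.4  -1.3  -0.8   1.  -10.7   1.5 -11.2  -0.4
 -10.7  10.7  12.7  -6. ]
stopA [ 0.4253 -0.1526  0.003   3.0929] res [-0.8  0.4  0.6  1.  -0.5 -0.5  0.5 -0.2 -0.2  1.  -0.   0.8  0.1  0.1
  0.2  0.3 -0.3 -1.2  0.7 -1.6]
stopB [ 0.4287 -0.3439  0.0021 -0.0003] res [-0.8  0.1  0.4  0.1 -0.4  0.5  0.4  0.8  1.   0.8 -0.6  0.4 -0.5  0.5
  1.1  0.3  0.9 -2.4  0.  -1.9]
knob saw top [ 0.5305 -0.0206  0.0907  0.    ] res [ 0.  -0.8 -1.2  0.1]
bar [0.4125 0.1983 0.0411] brackets tops px [[295.7566 212.2435]]
bracket [-0.0097 -0.1452  0.0489]
bracket [-0.0553 -0.1456  0.0489]
bracket [-0.0093 -0.1329  0.0489]
bracket [-0.0092 -0.1612  0.0489]
bracket [-0.0544 -0.1334  0.0489]
bracket [-0.0554 -0.1621  0.0489]
bar [-0.1214  0.0854  0.0449]
bar [-0.1209 -0.0038  0.0449]
bar [-0.122   0.0379  0.0449]
lug [-0.1043 -0.0573  0.0539]
lug [-0.1053 -0.0836  0.0539]
lug [-0.1052 -0.1105  0.0539]
pin in case [-0.1057 -0.1545  0.0516] 1.5622691913926987
```

```bash
cat >> h.py <<'E'
np.set_printoptions(precision=4,suppress=True)
C=np.array([.5364,.1924,0.]); CY=-.0475
def c2w(p): return R.from_euler('z',CY).apply(p)+C
def w2c(p): return R.from_euler('z',-CY).apply(np.array(p)-C)
def down(a):  # tool down, closing line at world angle a
    return R.from_matrix(np.array([[-np.sin(a),np.cos(a),0],[np.cos(a),np.sin(a),0],[0,0,-1.]]).T).as_rotvec()
def best(p,a):
    q0=m.get_q(); c=[]
    for s in (0,np.pi,-np.pi):
        q=m.ik(list(p),list(down(a+s)))
        if q is not None: c.append((np.abs(np.array(q)-q0).max(),a+s,np.array(q)))
    return min(c,key=lambda t:t[0])
def lin(p,a=None,rate=.2,f=None):
    r=m.move_l(list(p),rate=rate,attitude=None if a is None else list(down(a)),f_stop=f)
    return r
def st(t=''):
    print(t,'t',round(m.get_t(),1),'tcp',np.array(m.get_tool_pos()),'F',np.array(m.get_wrist_force()),'open',round(m.get_opening(),4),'gf',round(float(np.max(m.get_gripper_force())),1))
E
python3 - <<'E'
from h import *
I={'top':shot('top'),'side':shot('side')}
# sand: refit with the right side-view corners
from scipy.optimize import least_squares
obs=[((.025,-.05,.03),'top',(393,193)),((-.025,-.05,.03),'top',(347,265)),((.025,.05,.03),'top',(242,97)),((-.025,.05,.03),'top',(195,165)),
((-.025,-.05,.03),'side',(278,72)),((.025,-.05,.03),'side',(322,80)),((.025,-.05,0),'side',(320,107)),((.025,.05,.03),'side',(374,45))]
def f(s):
    q=R.from_euler('z',s[3]).as_matrix();r=[]
    for X,k,p in obs:
        sc,o=(4.4,[175,150]) if k=='top' else (4,[250,160])
        r+=list(proj(I[k],q@X+s[:3])[0]-((np.array(p)+.5)/sc-.5+o))
    return r
s=least_squares(f,[.55,.19,.06,-.5],loss='soft_l1');print(s.x,np.round(s.fun,1))
print(R.from_rotvec(m.get_tool_rot()).as_matrix())
ca=CY
for n,p,a in [('sand',(.5478,.183,.2),-.515),('x1',(.42,.12,.25),0),('x2',(.42,-.2,.25),1.57),('patch',(.59,-.33,.2),1.57),('patchlow',(.59,-.33,.03),1.57),
  ('pin',c2w([-.105,-.166,.031]),CY),('pulled',c2w([-.105,-.281,.031]),CY),('park',c2w([-.13,-.147,.02]),CY+1.57)]:
    for k in (0,np.pi):
        q=m.ik(list(p),list(down(a+k)));print(n,k>0,None if q is None else np.array(q))
E
```

```text
[ 0.5439  0.1815  0.0613 -0.5535] [ 0.9 -0.3 -0.4  1.1  0.3 -0.8 -0.9  1.2 -1.8 -0.6  0.5 -0.2  0.9  1.6
  1.  -0.1]
[[ 0.8992  0.4375 -0.    ]
 [ 0.4375 -0.8992 -0.    ]
 [-0.     -0.     -1.    ]]
sand False [ 0.1151  0.5113 -0.7004  1.7083  0.3702  1.0586 -1.2218]
sand True [ 0.339   0.6578 -1.0731  1.6964  0.6226  1.1716  1.7243]
x1 False [ 0.3971  0.1989 -0.8626  1.9799  0.1751  1.0381 -0.5452]
x1 True [ 0.5631  0.2541 -1.0697  1.9737  0.2558  1.058   2.5212]
x2 False [ 0.9574  0.2297 -0.6963  1.9238  0.1695  1.0465  1.7587]
x2 True [ 0.4454  0.1686 -0.1096  1.9502  0.0215  1.0239 -1.2453]
patch False [ 0.8471  0.6703 -0.6414  1.4355  0.415   1.1729  1.7186]
patch True [ 0.432   0.5851  0.0174  1.4653 -0.0108  1.0913 -1.1201]
patchlow False [ 0.8136  0.8645 -0.5782  1.5364  0.5551  0.9092  1.6189]
patchlow True [ 0.4242  0.7839  0.0291  1.5642 -0.0288  0.7939 -1.1066]
pin False [ 0.1731  0.51   -0.4211  2.2024  0.4247  0.5056 -0.6238]
pin True [ 0.6748  0.7732 -1.0805  2.1781  0.9949  0.8251  2.0316]
pulled False [ 0.3852  0.5006 -0.3503  2.2019  0.3565  0.4915 -0.2897]
pulled True [-0.7199  0.8202  1.0832  2.2583 -1.1238  0.7987 -2.0303]
park False [ 0.2187  0.5373 -0.5428  2.2513  0.5934  0.4924  0.7268]
park True [-0.0631  0.4856 -0.2086  2.2666  0.2454  0.4093 -2.0931]
```

Run:
```python
from h import *
A=-.54; S=np.array([.545,.182,0])
m.set_gripper(.085,60)
lin([.41,-.25,.25],-1.0,.3); lin([.42,.1,.25],A,.3); lin(S+[0,0,.16],A,.25)
print(lin(S+[0,0,.068],rate=.1,f=8)); st()
m.set_gripper(0.0,50); st('grip')
lin(S+[0,0,.2],rate=.15); st('lift')
lin([.42,.1,.25],A,.25); lin([.42,-.2,.25],-1.57,.25); lin([.59,-.33,.2],-1.57,.25); st('over patch')
print(lin([.59,-.33,.06],rate=.15,f=8)); print(lin([.59,-.33,.003],rate=.03,f=6)); st('down')
m.set_gripper(.085); lin([.59,-.33,.2],rate=.2); lin([.42,-.2,.25],rate=.3); st()
shot('top','top1.png')
for n in('sanding_block','lock_pin'):print(m.boxes_of('top',n)[:2])
a=cv2.imread('pics/top1.png');cv2.imwrite('pics/t3.png',cv2.resize(a[130:285,175:495],None,fx=2.4,fy=2.4,interpolation=cv2.INTER_CUBIC))
```

```text
False
 t 6.3 tcp [0.5455 0.1823 0.0687] F [-0.7002 -0.3642 -0.1042] open 0.0853 gf 0.0
grip t 7.1 tcp [0.545 0.182 0.068] F [-0.1098 -0.2461  0.1933] open 0.0 gf 0.0
lift t 8.2 tcp [0.5443 0.1816 0.199 ] F [0.2865 0.4738 0.199 ] open -0.0 gf 0.0
over patch t 11.3 tcp [ 0.5897 -0.3291  0.2001] F [-0.082   0.5819  0.9819] open 0.0001 gf 0.0
False
False
down t 14.4 tcp [ 0.5901 -0.3301  0.0032] F [-0.0419  0.1744 -0.4666] open 0.0001 gf 0.0
 t 17.2 tcp [ 0.4209 -0.2008  0.2497] F [ 0.3104 -0.2293 -0.1778] open 0.0853 gf 0.0
[{'point': [240.0, 191.9], 'p': 0.62}]
[{'point': [292.6, 239.3], 'p': 0.7}]
```

View pics/t3.png

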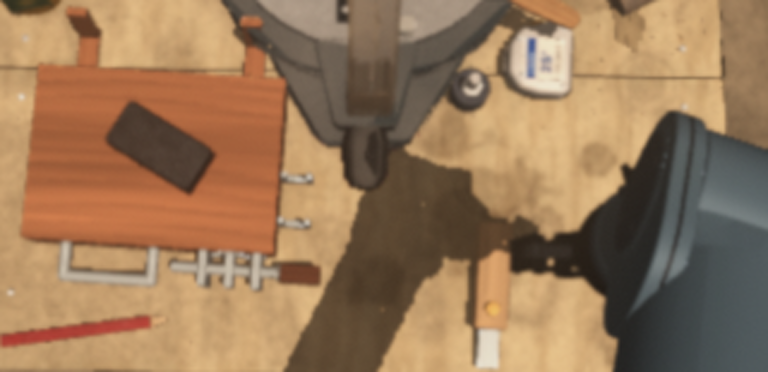

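The sanding block is still on the lid at crop (160,146), so the fingers closed without it. I'll check the robot frame against the cameras.

Run:
```python
from h import *
S=np.array([.545,.182,0]);A=-.54
lin([.42,.1,.25],A,.3); lin(S+[0,0,.16],A,.25); lin(S+[0,0,.1],rate=.2); st()
out=[]
for k,(u,v) in (('top',(190,120)),('side',(270,110))):
    im=shot(k); p=proj(im,[S+[0,0,.1]])[0]; q=proj(im,[S+[0,0,.06],S+[0,0,.09]]);print(k,p,q)
    a=im['pixels'][:,:,::-1][v:v+115,u:u+100].copy(); a=cv2.resize(a,None,fx=4,fy=4,interpolation=cv2.INTER_CUBIC)
    for w,cc in ((p,(0,255,0)),(q[1],(0,0,255))): cv2.circle(a,tuple(int(t) for t in (w-[u,v]+.5)*4),4,cc,1)
    out.append(a)
cv2.imwrite('pics/g1.png',np.hstack(out))
```

```text
t 19.9 tcp [0.545  0.1816 0.101 ] F [ 0.0232 -0.4992  0.7266] open 0.0851 gf 0.0
top [240.5537 189.6434] [[243.2672 192.4722]
 [241.2498 190.3691]]
side [331.3353 171.354 ] [[331.2968 182.411 ]
 [331.3256 174.142 ]]
```

View pics/g1.png

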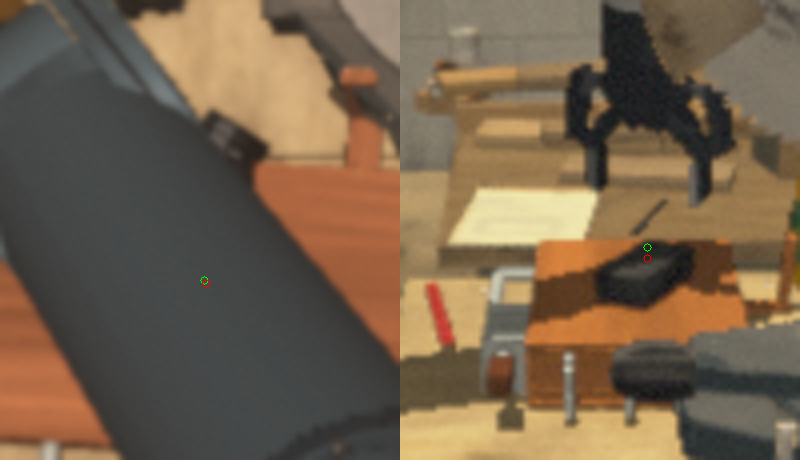

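The side view shows the fingertips near (650,195) in the crop, clearly higher than the projected TCP at (647,247). I'll do a touch test and a triangulation with the gripper shut in the clear.

Run:
```python
from h import *
lin([.545,.182,.2],rate=.25);lin([.42,.1,.25],-1.0,.3); lin([.44,-.25,.25],-1.57,.3); m.set_gripper(0)
lin([.44,-.25,.02],rate=.2,f=8)
print(lin([.44,-.25,-.06],rate=.02,f=5)); st('touch')
lin([.44,-.25,.15],rate=.2); st()
out=[]
for k,(u,v) in (('top',(360,180)),('side',(240,150))):
    im=shot(k); p=proj(im,[m.get_tool_pos()])[0]; print(k,p)
    a=im['pixels'][:,:,::-1][v:v+115,u:u+100].copy(); a=cv2.resize(a,None,fx=4,fy=4,interpolation=cv2.INTER_CUBIC)
    cv2.circle(a,tuple(int(t) for t in (p-[u,v]+.5)*4),4,(0,255,0),1)
    out.append(a)
cv2.imwrite('pics/g2.png',np.hstack(out))
```

```text
True
touch t 26.9 tcp [ 0.44   -0.25   -0.0278] F [0.4871 0.7144 8.1665] open -0.0003 gf 4.2
 t 27.9 tcp [ 0.4392 -0.2496  0.1489] F [-0.1687  0.5323 -0.3311] open 0.0 gf 0.0
top [429.822 235.952]
side [298.5558 211.6599]
```

View pics/g2.png

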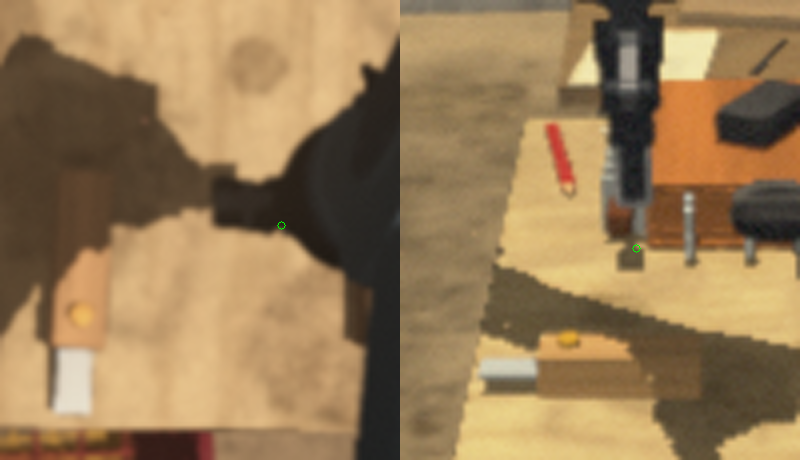

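```bash
cat > tips.py <<'E'
from h import *
def tip(tag):
    m.set_gripper(0); t=np.array(m.get_tool_pos()); a={k:shot(k) for k in('top','side')}
    m.set_gripper(.085); b={k:shot(k) for k in('top','side')}
    rs=[];out=[]
    for k in a:
        da=a[k]['pixels'].max(2)<75; db=b[k]['pixels'].max(2)<75
        p=proj(a[k],[t,t+[0,0,.05]]); d=(p[0]-p[1])/np.linalg.norm(p[0]-p[1])
        mk=da&~db; yy,xx=np.mgrid[:400,:640]; mk&=np.hypot(xx-p[0,0],yy-p[0,1])<45
        mk=cv2.morphologyEx(mk.astype(np.uint8),cv2.MORPH_OPEN,np.ones((2,2)))>0
        pts=np.c_[np.nonzero(mk)[::-1]].astype(float)
        s=pts@d; e=s.max(); o=pts[s>e-1.5].mean(0)+d*.5
        rs.append(ray(a[k],o)); print(tag,k,'n',len(pts),'pred',p[0],'obs',o)
        u,v=int(p[0,0]-45),int(p[0,1]-50); c=cv2.resize(a[k]['pixels'][v:v+90,u:u+90,::-1],None,fx=4,fy=4,interpolation=cv2.INTER_CUBIC)
        cv2.circle(c,tuple(int(z) for z in (o-[u,v]+.5)*4),4,(0,0,255),1); out.append(c)
    X,r=tri(rs); print(tag,'tcp',t,'tri',X,'off',X-t,'r',r); return np.hstack(out)[:,:720]
if __name__=='__main__':
    o=[]
    lin([.44,-.25,.13],-1.57,.25); tip('P1')
    lin([.44,-.25,.13],0,.25); o=tip('P1 turned')
    lin([.42,0.,.2],-1.57,.3); tip('P2')
    lin([.42,.15,.15],-1.57,.3); o=tip('P3'); cv2.imwrite('pics/g3.png',o)
E
python3 tips.py
```

```text
P1 top n 14 pred [428.2716 235.9771] obs [416.9267 235.3611]Traceback (most recent call last):
  File "tips.py", line 19, in <module>
    lin([.44,-.25,.13],-1.57,.25); tip('P1')
                                   ~~~^^^^^^
  File "tips.py", line 12, in tip
    s=pts@d; e=s.max(); o=pts[s>e-1.5].mean(0)+d*.5
               ~~~~~^^
    return umr_maximum(a, axis, None, out, keepdims, initial, where)
ValueError: zero-size array to reduction operation maximum which has no identity
```

```bash
sed -i "s/lin(\[.44,-.25,.13\],-1.57,.25); tip('P1')/pass/; s/lin(\[.42,0.,.2\],-1.57/lin([.42,0.,.2],0/; s/lin(\[.42,.15,.15\],-1.57/lin([.42,.15,.15],0/" tips.py; sed -i "s/    o=\[\]/    o=[]/; s/0,.25); o=tip/0,.25); o1=tip/; s/imwrite('pics\/g3.png',o)/imwrite('pics\/g3.png',np.vstack([o1,o])[:, :720])/" tips.py; sed -i "s/fx=4,fy=4/fx=3.3,fy=3.3/;s/+.5)\*4)/+.5)*3.3)/" tips.py; python3 tips.py
```

```text
P1 turned top n 41 pred [428.1538 236.1609] obs [429.2765 236.2855]
P1 turned side n 361 pred [299.1764 218.9355] obs [297.1406 206.8748]
P1 turned tcp [ 0.44 -0.25  0.13] tri [ 0.4367 -0.2458  0.1595] off [-0.0033  0.0042  0.0295] r [np.float64(0.0007065476634838791), np.float64(0.0007065476634838461)]Traceback (most recent call last):
  File "tips.py", line 21, in <module>
    lin([.42,0.,.2],0,.3); tip('P2')
                           ~~~^^^^^^
  File "tips.py", line 12, in tip
    s=pts@d; e=s.max(); o=pts[s>e-1.5].mean(0)+d*.5
               ~~~~~^^
    return umr_maximum(a, axis, None, out, keepdims, initial, where)
ValueError: zero-size array to reduction operation maximum which has no identity
```

The offset is consistent. The real fingertip stands about 28 mm above the reported z, from the touch test at -0.0278, the triangulation at +0.0295 and the earlier side view. The xy offset is within about 4 mm. I'll correct z in the helper and pick the block again.

```bash
python3 - <<'E'
s=open('h.py').read()
s=s.replace("    r=m.move_l(list(p),","    r=m.move_l([p[0],p[1],p[2]-ZO],").replace("'tcp',np.array(m.get_tool_pos())","'tip',np.array(m.get_tool_pos())+[0,0,ZO]")
open('h.py','w').write(s+"ZO=.0278\n")
E
python3 - <<'E'
from h import *
A=-.54; S=np.array([.545,.182,0])
m.set_gripper(.085,60)
st(); lin([.42,.1,.25],A,.3); lin(S+[0,0,.16],A,.25)
print(lin(S+[0,0,.068],rate=.1,f=8)); st()
m.set_gripper(0.0,50); st('grip')
lin(S+[0,0,.2],rate=.15); st('lift')
if m.get_opening()>.03:
    lin([.42,.1,.25],A,.25); lin([.42,-.2,.25],-1.57,.25); lin([.59,-.33,.2],-1.57,.25); st('over patch')
    print(lin([.59,-.33,.04],rate=.15,f=8)); print(lin([.59,-.33,.003],rate=.02,f=4)); st('down')
    m.set_gripper(.085); lin([.59,-.33,.2],rate=.2); lin([.42,-.2,.25],rate=.3); st()
im=shot('top','top2.png')
for n in('sanding_block','lock_pin'):print([(d,atz(im,d['point'],.03)) for d in m.boxes_of('top',n)[:2]])
E
```

```text
t 35.9 tip [0.42   0.     0.2278] F [ 0.2285  0.0124 -0.0005] open 0.0852 gf 0.0
False
 t 38.6 tip [0.5456 0.1823 0.0686] F [-0.4775  0.5882  0.5545] open 0.085 gf 0.0
grip t 39.0 tip [0.5453 0.1822 0.0687] F [-1.599  -0.8545  6.3433] open 0.049 gf 51.9
lift t 40.1 tip [0.5443 0.1816 0.199 ] F [ 0.0627  0.2106 -1.6066] open 0.0491 gf 51.7
over patch t 43.2 tip [ 0.5896 -0.329   0.2   ] F [-0.01    0.2684 -0.7931] open 0.0485 gf 59.0
False
True
down t 45.8 tip [ 0.5899 -0.33    0.0089] F [-0.5315  0.7188  4.9746] open 0.0485 gf 59.6
 t 48.3 tip [ 0.4209 -0.2008  0.2497] F [ 0.0615 -0.018  -0.4077] open 0.0852 gf 0.0
[({'point': [446.0, 171.2], 'p': 0.74}, array([ 0.6124, -0.3211,  0.03  ]))]
[({'point': [292.3, 237.6], 'p': 0.59}, array([0.4397, 0.0622, 0.03  ]))]
```

Run:
```python
from h import *
P=lambda y,z,x=-.105:c2w([x,y,z])
lin([.40,0,.2],CY,.3); lin(P(-.166,.16),CY,.25); m.set_gripper(.044)
print(lin(P(-.166,.033),rate=.1,f=6)); st()
m.set_gripper(0,30); st('grip'); m.set_gripper(0,70); st('grip70')
f=np.array(m.get_wrist_force()); 
if m.get_opening()>.015:
    for y in (-.19,-.22,-.25,-.285):
        r=lin(P(y,.033),rate=.06,f=15); st('pull %s'%r)
        if r: break
im=shot('top');cv2.imwrite('pics/t4.png',cv2.resize(im['pixels'][150:285,175:345,::-1],None,fx=4,fy=4))
s=shot('side');cv2.imwrite('pics/s4.png',np.hstack([cv2.resize(s['pixels'][160:300,240:340,::-1],None,fx=4,fy=4),cv2.resize(im['pixels'][150:290,240:340,::-1],None,fx=4,fy=4)]))
```

```text
False
 t 52.4 tip [0.4241 0.0316 0.0334] F [ 0.0006 -0.4348  0.2797] open 0.0436 gf 0.0
grip t 52.7 tip [0.4235 0.0314 0.0332] F [-2.1568  0.0209  2.5558] open 0.0194 gf 29.8
grip70 t 52.9 tip [0.4235 0.0315 0.0332] F [-2.5681 -0.197   6.0908] open 0.0178 gf 72.4
pull False t 53.5 tip [0.4222 0.0062 0.0329] F [-1.7311 -2.3179  2.1358] open 0.0181 gf 72.0
pull False t 54.1 tip [ 0.4211 -0.0228  0.033 ] F [-0.1513 -0.7933  0.7347] open 0.0184 gf 71.7
pull False t 54.8 tip [ 0.4196 -0.0526  0.033 ] F [ 0.7565 -0.5216  0.3167] open 0.018 gf 71.5
pull False t 55.5 tip [ 0.418  -0.0872  0.033 ] F [ 0.6569  0.0704 -1.1539] open 0.0186 gf 71.4
```

View pics/s4.png

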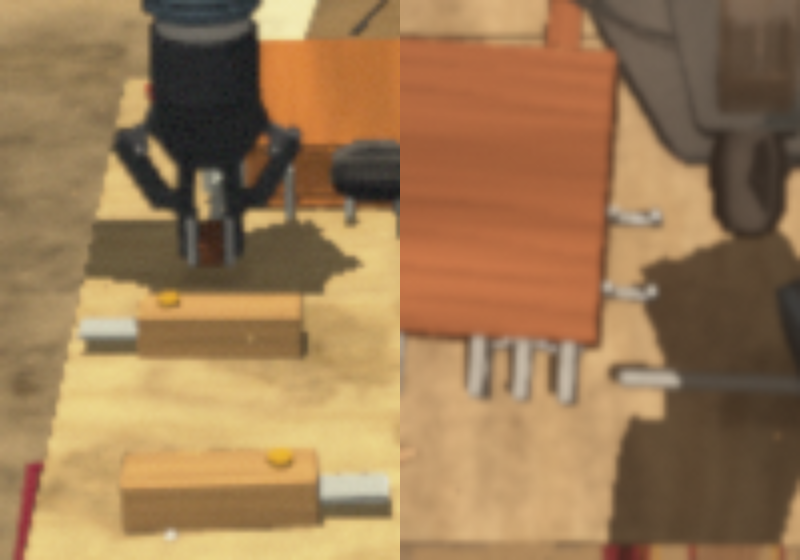

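Pin is out; its tip is at top px (293,243), held level. Bracket prongs are visible at crop (617–655,217) and (612–655,291).

Run:
```python
from h import *
im=shot('top'); u=lambda p:((np.array(p)-[400,0]+.5)/4-.5+[240,150])
t=atz(im,u((612,374)),.044); g=np.array(m.get_tool_pos()); print('tip',w2c(t),'tcp',w2c(g))
for p in((617,217),(657,217),(612,291),(652,292)): print(w2c(atz(im,u(p),.05)))
P=lambda x,y,z:c2w([x,y,z])
lin(P(-.105,-.285,.16),rate=.2); lin(P(-.16,-.15,.16),CY,.2); lin(P(-.16,-.15,.16),CY-np.pi/4,.2);lin(P(-.16,-.15,.16),CY-np.pi/2,.2); st()
lin(P(-.1275,-.147,.11),rate=.1); st('above')
im=shot('top');s=shot('side')
cv2.imwrite('pics/s5.png',np.hstack([cv2.resize(s['pixels'][140:240,270:370,::-1],None,fx=4,fy=4,interpolation=cv2.INTER_CUBIC),cv2.resize(im['pixels'][170:270,250:350,::-1],None,fx=4,fy=4,interpolation=cv2.INTER_CUBIC)]))
```

```text
tip [-0.1047 -0.1373  0.044 ] tcp [-0.105  -0.2845  0.0052]
[-0.0097 -0.134   0.05  ]
[-0.0081 -0.1582  0.05  ]
[-0.055  -0.1341  0.05  ]
[-0.0541 -0.1583  0.05  ]
 t 59.2 tip [0.3695 0.0501 0.16  ] F [ 0.0281 -0.291  -0.6009] open 0.0183 gf 71.4
above t 59.9 tip [0.4018 0.0516 0.1101] F [ 0.7853  0.6128 -1.0007] open 0.0183 gf 71.4
```

View pics/s5.png

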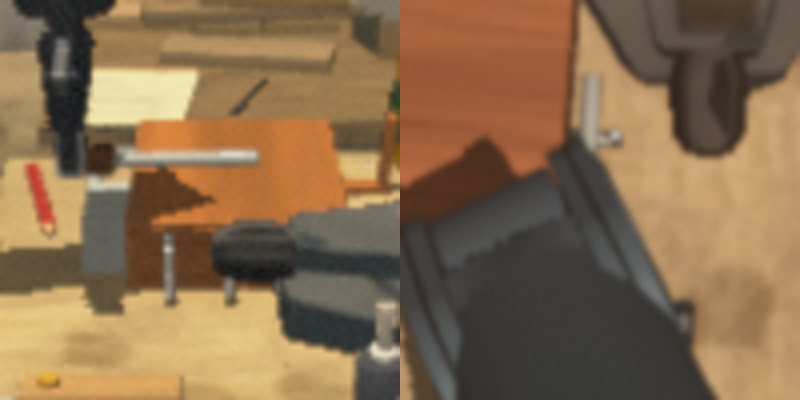

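The pin is now aligned along x, with its tip at side crop (257,158) and top crop (591,77). I'll check the tip by triangulation and lower it.

Run:
```python
from h import *
a=shot('top');b=shot('side')
T,r=tri([ray(a,(np.array((591,77))-[400,0]+.5)/4-.5+[250,170]),ray(b,(np.array((257,158))+.5)/4-.5+[270,140])])
tc=w2c(T);print('shank tip case',tc,r,'tcp',w2c(np.array(m.get_tool_pos())+[0,0,ZO]))
Y=-.1465
dy=np.clip(tc[1]-(-.147),-.004,.004); print('dy',dy)
lin(c2w([-.1275,Y,.06]),rate=.1); st()
r=lin(c2w([-.1275,Y,.018]),rate=.02,f=4); st('lowered %s'%r)
```

```text
shank tip case [ 0.015  -0.1441  0.1205] [np.float64(0.0006956043072215967), np.float64(0.0006956043072215534)] tcp [-0.1274 -0.1471  0.1104]
dy 0.002897257577623019
 t 60.8 tip [0.4022 0.0522 0.0602] F [ 0.4215 -0.3467 -0.6033] open 0.0187 gf 71.5
lowered True t 62.4 tip [0.402  0.0521 0.0231] F [-1.643  -1.0103  5.6795] open 0.018 gf 72.4
```

Run:
```python
from h import *
m.set_gripper(.027,20); st('rel')
print(lin(c2w([-.1275,-.1465,.09]),rate=.08,f=8)); st()
lin(c2w([-.16,-.0,.2]),CY-np.pi/2,.2)
lin([.40,-.3,.2],-1.57,.3)
im=shot('top');s=shot('side')
for k,i in(('top',im),('side',s)):
    for n in ('lock_pin','sanding_block','stop'): print(k,n,[(np.round(d['point'],1),round(d['p'],2),atz(i,d['point'],.034 if n!='sanding_block' else .03)) for d in m.boxes_of(k,n)[:3]])
cv2.imwrite('pics/s6.png',np.hstack([cv2.resize(s['pixels'][140:300,270:430,::-1],None,fx=2.5,fy=2.5,interpolation=cv2.INTER_CUBIC),cv2.resize(im['pixels'][170:270,250:350,::-1],None,fx=4,fy=4,interpolation=cv2.INTER_CUBIC)]))
cv2.imwrite('pics/top6.png',im['pixels'][:,:,::-1])
```

```text
rel t 62.7 tip [0.4013 0.0519 0.0229] F [0.0889 0.2208 0.4955] open 0.0269 gf 0.0
False
 t 63.6 tip [0.4017 0.052  0.0897] F [-0.7134  0.1451  0.0067] open 0.027 gf 0.0
top lock_pin [(array([297.5, 230.9]), 0.87, array([0.456 , 0.0496, 0.034 ])), (array([242.3, 197.4]), 0.6, array([0.5369, 0.1882, 0.034 ])), (array([452.5, 231.5]), 0.3, array([ 0.4597, -0.3329,  0.034 ]))]
top sanding_block [(array([448.5, 181.1]), 0.67, array([ 0.5871, -0.3268,  0.03  ]))]
top stop [(array([376.5, 247.7]), 0.97, array([ 0.4177, -0.1441,  0.034 ])), (array([453.8, 230.6]), 0.88, array([ 0.462 , -0.3362,  0.034 ]))]
side lock_pin [(array([298.1, 204.1]), 0.64, array([0.4316, 0.061 , 0.034 ]))]
side sanding_block [(array([366.8, 276.9]), 0.88, array([ 0.5897, -0.3517,  0.03  ])), (array([364.2, 232.1]), 0.3, array([ 0.6147, -0.1345,  0.03  ])), (array([318.8, 187.4]), 0.22, array([0.503 , 0.2148, 0.03  ]))]
side stop [(array([291.4, 239.8]), 0.92, array([ 0.4163, -0.1747,  0.034 ])), (array([298.8, 282.9]), 0.84, array([ 0.4374, -0.3723,  0.034 ])), (array([320.2, 185.3]), 0.15, array([0.5084, 0.2249, 0.034 ]))]
```

View pics/s6.png

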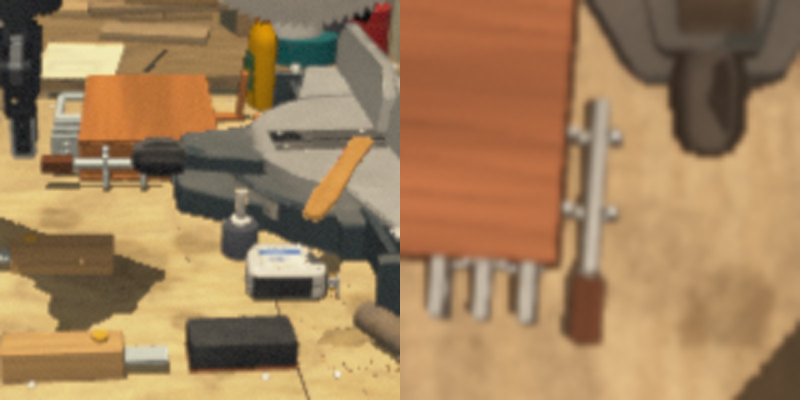

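The pin lies in both brackets (right crop: prongs either side at rows 135 and 212, grip to the front) and the sanding block lies flat at left crop (242,342). Now the lid.

```bash
cat > lid.py <<'E'
from h import *
BY=.041; r0=.2139; f0=np.arctan2(.02,-.2129)
def bar(th): f=f0-th; return c2w([.09+r0*np.cos(f),BY,.02+r0*np.sin(f)-.018])
lin(c2w([-.16,-.1,.2]),CY,.3); lin(c2w([-.123,BY,.14]),CY,.25); m.set_gripper(.025,25)
ths=np.linspace(0,1.65,12)
for t in ths: 
    p=bar(t)-[0,0,ZO]; assert m.ik(list(p),list(down(CY))) is not None,t
r=lin(bar(0),rate=.08,f=6); st('at bar %s'%r)
if not r:
    m.set_gripper(0,25); st('grip')
    if .008<m.get_opening()<.016:
        for t in ths[1:]:
            r=lin(bar(t),rate=.1,f=22); st('%.2f %s'%(t,r))
            if r and t<1.4: break
E
python3 lid.py
```

```text
at bar False t 71.2 tip [0.4159 0.2394 0.0224] F [ 0.8147 -0.2374  0.1664] open 0.0248 gf 0.0
grip t 71.5 tip [0.415  0.2393 0.0223] F [-4.0552 -0.0923  5.9744] open 0.0109 gf 24.8
0.15 False t 72.0 tip [0.4201 0.2391 0.0538] F [-3.8625  3.2328 -0.3832] open 0.0105 gf 24.5
0.30 False t 72.4 tip [0.4295 0.2386 0.0842] F [-6.0226  1.8412  0.6296] open 0.0106 gf 24.5
0.45 False t 72.9 tip [0.4431 0.238  0.1128] F [-9.0255  1.0072  3.3256] open 0.0109 gf 24.6
0.60 False t 73.4 tip [0.4603 0.2371 0.139 ] F [-13.0953   0.4445   9.4727] open 0.0109 gf 24.9
0.75 False t 73.8 tip [0.4818 0.2362 0.1627] F [-17.9968  -1.4863  17.4152] open 0.0111 gf 25.6
0.90 False t 74.3 tip [0.5092 0.2349 0.1834] F [-16.4733  -3.0124  22.0304] open 0.0108 gf 26.4
1.05 False t 74.8 tip [0.5404 0.2335 0.1996] F [-8.3552 -1.928  19.5423] open 0.0108 gf 26.6
1.20 False t 75.2 tip [0.5717 0.232  0.2102] F [-2.6715 -0.6976 11.183 ] open 0.0109 gf 26.4
1.35 False t 75.7 tip [0.6028 0.2305 0.2158] F [0.0501 0.0826 8.2564] open 0.0113 gf 26.4
1.50 False t 76.2 tip [0.6338 0.229  0.2167] F [-0.0101  0.8026  5.3363] open 0.011 gf 26.6
1.65 False t 76.6 tip [0.6647 0.2274 0.2129] F [-0.044   1.3205  3.3604] open 0.0104 gf 26.8
```

Run:
```python
from h import *
exec(open('lid.py').read().split("lin(c2w")[0].split("import *")[1])
r=lin(bar(1.68),rate=.05,f=12); st(str(r))
m.set_gripper(.03); p=bar(1.68); lin([p[0],p[1],.31],rate=.15,f=10); st()
lin([.42,.1,.31],CY,.25); lin([.40,-.1,.3],-1.57,.3)
lin([.30,-.35,.3],-1.57,.3); st()
im=shot('top','top7.png');s=shot('side','side7.png')
for k,i in(('top',im),('side',s)):
    for n in ('lid_bar','stop','sanding_block'): print(k,n,[(np.round(d['point'],1),round(d['p'],2),atz(i,d['point'],.235 if n=='lid_bar' else .034)) for d in m.boxes_of(k,n)[:3]])
print('bar pred',proj(im,[p+[0,0,.018]]),proj(s,[p+[0,0,.018]]))
A=cv2.resize(im['pixels'][130:290,170:490,::-1],None,fx=2.5,fy=2.5,interpolation=cv2.INTER_CUBIC)[:, :800]
B=cv2.resize(s['pixels'][140:300,240:440,::-1],None,fx=1.2,fy=1.2,interpolation=cv2.INTER_CUBIC)
B=cv2.copyMakeBorder(B,0,0,0,800-B.shape[1],cv2.BORDER_CONSTANT)
cv2.imwrite('pics/v7.png',np.vstack([A,B]))
```

```text
True t 76.8 tip [0.6673 0.2272 0.2125] F [-2.5214 -1.2456  8.203 ] open 0.0108 gf 27.1
 t 78.0 tip [0.6708 0.2267 0.3089] F [-0.2075 -0.8392  0.2955] open 0.0299 gf 0.0
 t 82.0 tip [ 0.3008 -0.3485  0.2999] F [ 0.5249 -0.6946 -0.4979] open 0.03 gf 0.0
top lid_bar [(array([455.9, 239.9]), 0.72, array([ 0.4248, -0.2835,  0.235 ])), (array([237.4, 138.6]), 0.56, array([0.6301, 0.17  , 0.235 ]))]
top stop [(array([378.3, 251.8]), 0.96, array([ 0.4077, -0.1485,  0.034 ])), (array([456.1, 238.4]), 0.55, array([ 0.4428, -0.3415,  0.034 ]))]
top sanding_block [(array([447.7, 180.2]), 0.98, array([ 0.5886, -0.3238,  0.034 ]))]
side lid_bar [(array([362.2, 170.2]), 0.6, array([ 0.5918, -0.2108,  0.235 ]))]
side stop [(array([295.6, 282.8]), 0.68, array([ 0.4304, -0.3715,  0.034 ])), (array([290.9, 243.3]), 0.66, array([ 0.4155, -0.1936,  0.034 ]))]
side sanding_block [(array([366.5, 278.5]), 0.93, array([ 0.5871, -0.3639,  0.034 ])), (array([365.2, 168.9]), 0.22, array([0.6945, 0.3982, 0.034 ]))]
bar pred [[212.0553 120.3196]] [[367.7681 130.0726]]
```

View pics/v7.png

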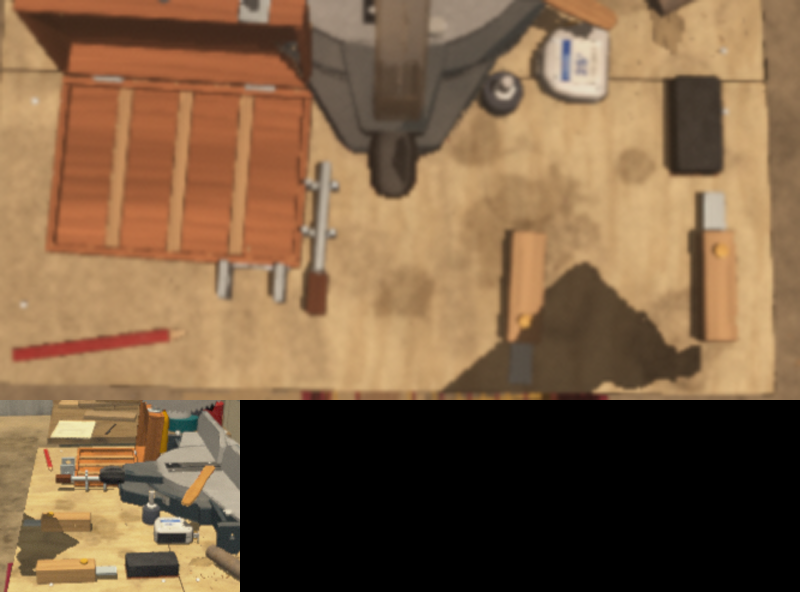

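The lid stands open on its stop, the pin is parked, and both stops are where they were: A at crop (524,286) and B at (720,285). No third one is in sight. The dividers are visible, so I'll measure them, then stow A in slot 2 and B in slot 4.

```bash
cat > stow.py <<'E'
from h import *
def stow(px,py,yaw,apick,slot_y,rot):
    ap=CY-np.pi/2
    m.set_gripper(.08,60)
    lin([px,py,.15],apick,.25); r=lin([px,py,.014],rate=.1,f=6); st('at stop %s'%r)
    if r: return False
    m.set_gripper(0,60); st('grip')
    if m.get_opening()<.028: return False
    lin([px,py,.2],rate=.15); st('lift')
    if m.get_opening()<.028: return False
    steps=[(.41,-.15)]+[(.41,-.15)]*len(rot)+[(.42,.05)]
    al=[apick]+rot+[ap]
    for p,a in zip(steps,al): lin([p[0],p[1],.2],a,.25)
    T=c2w([-.02,slot_y,0]); lin(T+[0,0,.15],ap,.2); st('above')
    if m.get_opening()<.028: return False
    lin(T+[0,0,.045],rate=.12); r=lin(T+[0,0,.017],rate=.02,f=5); st('down %s'%r)
    m.set_gripper(.046); lin(T+[0,0,.15],rate=.15,f=8); st('up')
    lin([.42,.05,.2],rate=.25); return True
E
python3 - <<'E'
from stow import *
im=shot('top'); u=lambda p:(np.array(p)+.5)/2.5-.5+[170,130]
for p in((122,95),(112,245),(187,95),(174,247),(246,100),(237,250),(63,170),(303,180)): print(w2c(atz(im,u(p),.016)))
for p,a in(((.4253,-.1526,-.014),1.522),((.41,-.15,.17),1.522),((.41,-.15,.17),0),((.41,-.15,.17),CY-1.571),(tuple(c2w([-.02,-.031,-.01])),CY-1.571)):
    q=m.ik(list(p),list(down(a)));print(None if q is None else np.array(q))
lin([.40,-.15,.2],-1.57,.25);lin([.40,-.15,.2],0,.3);lin([.40,-.15,.2],1.522,.3); st(); print(np.array(m.get_q()))
E
```

```text
[0.0758 0.0666 0.016 ]
[-0.0774  0.0622  0.016 ]
[0.0798 0.0001 0.016 ]
[-0.0753 -0.0002  0.016 ]
[ 0.0783 -0.0603  0.016 ]
[-0.0743 -0.0633  0.016 ]
[-0.0049  0.1193  0.016 ]
[ 0.0001 -0.1239  0.016 ]
[ 0.6433  0.6555 -0.4861  2.1406  0.6473  0.4919  1.1809]
[ 0.7725  0.2764 -0.6008  2.0811  0.2084  0.8415  1.5716]
[ 0.6503  0.2551 -0.4584  2.0872  0.1518  0.8304  0.102 ]
[ 0.5359  0.2406 -0.3272  2.0933  0.1047  0.8228 -1.4723]
[-0.0591  0.724  -0.4304  1.9234  0.509   0.603  -2.4398]
 t 87.0 tip [ 0.4  -0.15  0.2 ] F [ 0.7662 -0.1029  0.0304] open 0.03 gf 0.0
[ 0.9961  0.3104 -0.8545  2.0904  0.3069  0.8674  1.485 ]
```

Dividers lie at y ≈ +0.063, 0 and -0.062, so the slot centres are ±0.031 and ±0.093. Stow A, then B.

Run:
```python
from stow import *
im=shot('top')
for d in m.boxes_of('top','stop')[:3]: print(np.round(d['point'],1),round(d['p'],2))
ok=stow(.4253,-.1526,3.0929,1.522,-.031,[.5,-.5,CY-np.pi/2]); print(ok)
lin([.40,-.1,.2],-1.57,.3)
```

```text
[378.  259.4] 0.68
[238.9 176.6] 0.31
at stop False t 89.5 tip [ 0.4257 -0.1528  0.0144] F [-0.1232 -0.1348 -0.3821] open 0.0803 gf 0.0
grip t 90.0 tip [ 0.4255 -0.1527  0.0144] F [-0.4849 -0.8173  6.4277] open 0.0329 gf 60.1
lift t 91.4 tip [ 0.4246 -0.1524  0.1993] F [-0.8378 -0.0745 -0.7659] open 0.0327 gf 59.6
above t 97.1 tip [0.5145 0.1608 0.15  ] F [-0.1933 -0.2143 -1.6621] open 0.0325 gf 59.6
down True t 99.1 tip [0.5148 0.1624 0.0224] F [-0.6197 -0.5677  5.5744] open 0.0325 gf 60.5
up t 100.4 tip [0.5142 0.1621 0.1492] F [ 0.7865 -0.5998 -0.207 ] open 0.0457 gf 0.0
True
```

Run:
```python
from stow import *
lin([.36,.2,.2],-1.57,.3)
for k in('top','side'):
    im=shot(k,k+'8.png')
    print(k,[(np.round(d['point'],1),round(d['p'],2)) for d in m.boxes_of(k,'stop')[:4]])
a=cv2.imread('pics/top8.png')[130:290,170:490]; b=cv2.imread('pics/top7.png')[130:290,170:490]
d=cv2.absdiff(a,b)[:,240:].max(2); print('B region diff',(d>50).sum())
cv2.imwrite('pics/v8.png',cv2.resize(a,None,fx=2.5,fy=2.5,interpolation=cv2.INTER_CUBIC))
```

```text
top [(array([251.5, 201.1]), 0.85), (array([457.3, 239.7]), 0.78)]
side [(array([295.7, 281.4]), 0.86), (array([320. , 190.4]), 0.76), (array([365.5, 276.9]), 0.52)]
B region diff 1009
```

View pics/v8.png

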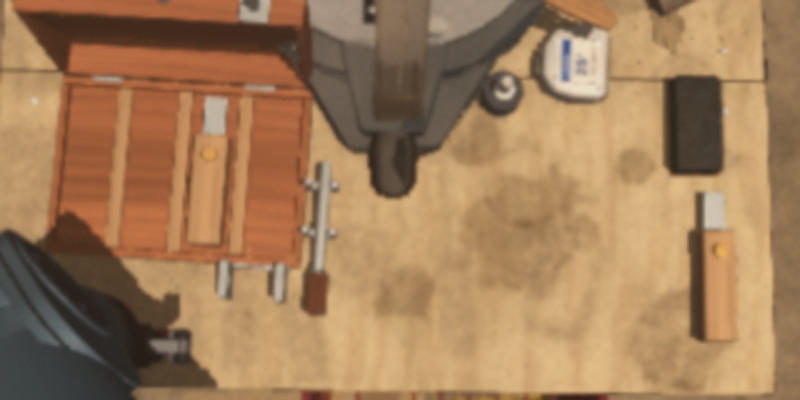

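Stop A lies in slot 2 (crop 192–229, 136–245), tab to the hinge and knob up. B has not moved (705–736, 230–341).

Run:
```python
from stow import *
im=shot('top'); u=lambda p:(np.array(p)+.5)/2.5-.5+[170,130]
print('A',w2c(atz(im,u((211,136)),.042)),w2c(atz(im,u((205,244)),.042)))
lin([.40,-.1,.2],-1.57,.3)
print(stow(.4287,-.3439,0,-1.571,.093,[]))
lin([.40,-.2,.25],-1.57,.3); lin([.3,-.45,.25],-1.57,.3)
im=shot('top','top9.png')
for k in('top','side'):
    if k=='side': shot(k,'side9.png')
    print(k,[(np.round(d['point'],1),round(d['p'],2)) for d in m.boxes_of(k,'stop')[:4]])
a=cv2.imread('pics/top9.png')[130:290,170:330]
b=cv2.imread('pics/side9.png')[120:280,270:430]
cv2.imwrite('pics/v9.png',cv2.resize(np.hstack([a,b]),None,fx=2.5,fy=2.5,interpolation=cv2.INTER_CUBIC))
```

```text
A [ 0.0345 -0.0318  0.042 ] [-0.0725 -0.0348  0.042 ]
at stop False t 107.5 tip [ 0.4291 -0.3442  0.0146] F [-0.2147  0.8953  0.2558] open 0.0799 gf 0.0
grip t 108.0 tip [ 0.429  -0.3442  0.0145] F [-0.1237 -1.0165  4.9754] open 0.0331 gf 61.1
lift t 109.4 tip [ 0.4281 -0.3435  0.1991] F [ 0.1084 -1.0767 -2.5712] open 0.0327 gf 60.3
above t 112.8 tip [0.5209 0.2849 0.1501] F [-0.0875  0.0553 -1.2622] open 0.0326 gf 60.2
down True t 114.8 tip [0.5207 0.2862 0.0225] F [-0.7273  0.628   4.7264] open 0.0329 gf 61.0
up t 116.1 tip [0.5202 0.2857 0.1491] F [-0.4255  0.4346 -0.4694] open 0.0459 gf 0.0
True
top [(array([253.1, 202.3]), 0.72), (array([203.6, 199.1]), 0.6), (array([241.8, 167.3]), 0.17)]
side [(array([325.4, 182.1]), 0.69), (array([317.9, 191. ]), 0.51)]
```

View pics/v9.png

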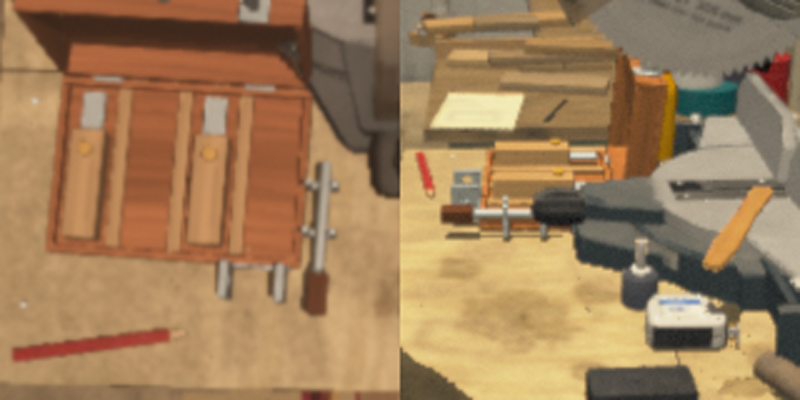

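Both stops lie flat in slots 4 and 2, knobs up and tabs to the hinge. The lid is back on its stop, the pin is parked, and the tape measure and hole saw are untouched.

Run:
```python
from h import *
im=shot('top'); u=lambda p:(np.array(p)+.5)/2.5-.5+[170,130]
B=[w2c(atz(im,u(p),.042)) for p in((87,129),(82,238))]; print(B)
c=(B[0]+B[1])/2
if abs(c[0]+.02)<.008 and abs(c[1]-.093)<.009: print(m.hand_in())
```

```text
[array([0.0339, 0.0922, 0.042 ]), array([-0.0745,  0.0865,  0.042 ])]
the job is handed in; nothing more can be done
None
```

The job is handed in: sanding block flat on the bench, pin parked in its notches, lid open on its stop, and both stop blocks found on the bench stowed in slots 2 and 4; the hand-in returned no verdict.

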